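Centre the bud vase on its coaster

TASK

The little bud vase is standing near the edge of its cork coaster: with light nudges of the fingers, push it across to the middle of the coaster. It wobbles, and topples if it is pushed high up, so go gently: do not tip it over, pinch it, lift it or let it drop off the coaster, and leave the other things on the shelf where they are.

Things in the scene. Friction and masses are not known exactly. Their poses are not given: they have to be found in the camera images.
- bud_vase: loose white ceramic bud vase, 66 mm tall, 75 g, round about its z axis. Heights above its underside: foot ring 30 mm across, 0-2 mm, on which it stands and rocks; foot disc 42 mm across, upright rim 2-12 mm (nudge here; widest part); stem 14 mm across at 23; bulb 32 across at 41; lip 18 across at 66. Pushed on the bulb it topples. Origin: centre of underside. Starts on the coaster 20-29 mm off-centre, any direction
- coaster: round flat coaster of dark baked cork, 94 mm across and 8 mm thick, on the shelf (top of the shelf at height 0); its non-slip backing holds it fast, so that it does not move. Origin: centre of its underside, z up; its upper face is 8 mm above the origin
- stylus_gauge: bystander: low black plastic see-saw stylus gauge, base 34 x 92 mm (x, y), 21 mm high, loose, beyond the coaster as seen from the robot. Origin: centre of its underside
- remote: bystander: wooden speaker remote 125 x 40 x 16 mm (x, y, z), with a round rubber button (17 mm across) standing 3 mm up from its upper face, lying loose to one side of the coaster. Origin: centre of its underside
- clamp_box: bystander: clear acrylic box 100 x 100 x 50 mm, empty, with a shut clear flip-top lid on top, 3 mm thick, which has a small lip at the front and its hinge at the back (+x of the box); loose, to one side of the coaster. Origin: centre of its underside
- bookends: two steel bookends, 110 mm high, with a row of small books between them (95 x 114 mm in x, y, up to 144 mm high), which does not move, far to the robot's right. Origin: centre of the underside of the row

How it is judged:
At the end, for the whole second after the job is handed in: The vase stands upright (within 0.06 rad) and still on its foot on the coaster, its axis within 7 mm of the coaster's centre (horizontal distance between bud_vase and coaster below 0.007 m and angle between bud_vase's own z axis and vertical below 0.06 rad and z of bud_vase in the frame of coaster between 0.005 and 0.011 m and linear speed of bud_vase below 0.01 m/s); the robot touches nothing.
It fails at once if the vase is tipped over (leans more than 0.45 rad) (angle between bud_vase's own z axis and vertical above 0.45 rad).
It fails at once if the vase is lifted (underside more than 12 mm above the coaster) or drops off the coaster (z of bud_vase in the frame of coaster above 0.02 m or z of bud_vase in the frame of coaster below 0.003 m).
It fails at once if the vase is pinched or pushed hard (more than 8 N by the fingers, 3 N by the gripper's body or the arm) (contact force between the fingers and bud_vase above 8 N or contact force between the arm and bud_vase above 3 N).
It fails at once if the vase is knocked along (faster than 0.25 m/s) (linear speed of bud_vase above 0.25 m/s).
It fails at once if the stylus gauge, the remote or the acrylic box is disturbed (moved more than 10 mm) (distance of any of stylus_gauge, remote, clamp_box from where it was at the start of the episode above 0.01 m).
It also fails if it takes over 48 s, if anything falls off the work surface, if the arm or the gripper's body presses on something with over 40 N, if the wrist force passes 120 N, or if a joint passes its speed limit or range.

ROBOT

A 6-joint arm with a two-finger parallel gripper is mounted at the origin on the work surface. World frame = base frame: x ahead of the robot, y to its left, z up, the work surface at z = 0. Lengths are in m, angles in rad, forces in N, time in s.
With the tool pointing down it reaches from about 0.3 to 0.95 m from the base axis. Payload 3.1 kg.
Tool frame: the origin (TCP) lies midway between the tips of the shut fingers; the grasp point (between the pads) lies 19 mm behind it; z points along the fingers, y is the line along which they close (so a half turn about z gives the same grasp; the last joint's range is limited). The gripper opens to 85 mm and grips with 20 to 120 N. Pads are 22 mm wide; open, the fingers measure 114 mm over their backs; the gripper's body (76 mm by 85 mm) begins 54 mm behind the grasp point. The pads swing forward as they close: fully open they stand 13 mm farther back than shut.
Start: joints at [-1.344, 0.308, 1.634, -0, 1.2, -0.07], TCP at [0.183, -0.598, 0.231] pointing down, gripper open.
Joint ranges: [-3.06, 3.06], [-0.79, 1.96], [0.05, 2.63], [-1.19, 4.34], [0.05, 2.64], [-2.94, 2.94]. Speed limits (rad/s): [2.79, 2.79, 3.14, 3.14, 3.14, 3.14].

INTERFACE

Orientations are given as a unit quaternion [w, x, y, z].
In Python, from station import get_state, optics, bot gives the robot as it stands.
- The arm moves only by the tool servo_tool, never from a script. Its argument "moves" is a list of rows, each a list of 6 numbers: the shift along the world's x, y, z in cm, then the turn, a rotation vector about the world's x, y, z in rad. A call has exactly 8 rows; each row shifts and turns the commanded pose from where the row before left it; what a row does not reach is not made up. A row lasts 1/12 s, in which the tool goes at most 41.7 mm and 7.16 degrees, less where a joint would pass 70% of its speed; a pose out of reach is approached as far as the arm can. A call is refused whole if a number of a shift passes 4.17 or a number of a turn 0.125, either way. A call with a gripper value outside its range is refused whole. "fingers" is the opening, from 0 (shut) to 1 (fully open), set as the call begins (left out, the last holds). The fingers move at their own pace and stop on an object; "squeeze" is the grip in N (left out, the last holds). Time passes only in rows, so rows that do not move let the fingers close, or fill a call up. It gives the time, the measured TCP pose, the force, the opening and the grip force at its end, in the units of the state.
- get_state(): the state, without advancing time (a new reading comes with each control period).
- optics.camera(name): name is "scene" or "top" or "wrist"; returns a dict with "frame" (480x640x3 uint8, red, green, blue), "range_z" (480x640 float32, m along the optical axis (not along the pixel's ray), 0 where there is no reading), "camera_matrix" (3x3 intrinsics, pixels), "rvec" (rotation vector, rad) and "tvec" (3), from world to camera coordinates, as OpenCV has them; the wrist camera has in their place "hand_eye" (4x4, takes a point from camera to tool coordinates, whose origin is the TCP and whose axes are the flange's). Camera axes: x right, y down, z forward; pixel columns grow to the right and rows downward; lengths in m; the calibration is good to about 2 mm. A picture is of the moment at which its call begins: read the wrist's pose just before it.
- bot.hand_in(): hands the job in; it is judged then, once.
The state is a dict: "time_s": time; "q": joint angles; "joint_velocities": joint speeds; "tau": joint torques, N m; "position": TCP position; "tool_rot": TCP orientation; "wrist_force": force on the tool from outside, world axes, zero at the start; "ft_torque": the same for the moment, N m; "gripper_width": finger opening in m; "finger_force": force on a finger pad.
Only numpy, scipy, OpenCV 4.12 (cv2) and the standard library are available. Lean on these libraries where they do the work, as an engineer would, in place of code of your own. Each camera call takes 0.05 s, during which the arm holds its last target. There are 200 camera calls.

## Working session

There is one attempt and no reset: what is moved stays moved. The work goes in short steps, Python scripts to look and compute and a tool call to move; the robot and the scene stay as the last step left them, time stands still between calls to the robot, and variables do not carry over. Pictures are saved under pics/ and viewed, at most 10 in all, crops included, and the job is handed in when it is done.

Besides the shell and the picture viewer there is one more tool, called after "Request:" in YAML: its name, and indented under it one key for each argument. servo_tool: Moves the arm, as the interface text tells. Its arguments: {"type":"object","properties":{"moves":{"type":"array"},"fingers":{"type":"number"},"squeeze":{"type":"number"}},"required":["moves"]}

```bash
mkdir -p pics
cat > h.py <<'E'
import numpy as np,cv2
from station import get_state,optics,bot
def world(c):
    R=cv2.Rodrigues(np.array(c["rvec"],float))[0];t=np.array(c["tvec"],float).ravel();K=np.array(c["camera_matrix"])
    v,u=np.mgrid[:480,:640];z=c["range_z"]
    P=np.stack([(u-K[0,2])/K[0,0]*z,(v-K[1,2])/K[1,1]*z,z],-1)
    return (P-t)@R
E
python3 - <<'E'
from h import *
for n in("top","scene"):
    c=optics.camera(n);np.savez("/tmp/%s.npz"%n,**c);cv2.imwrite("pics/%s0.png"%n,c["frame"][:,:,::-1])
s=get_state();print(s)
E
```

```text
{'time_s': 0.1, 'q': array([-1.34370417e+00,  3.08930247e-01,  1.63505115e+00,  9.76714503e-06,
        1.19972303e+00, -6.96742375e-02]), 'joint_velocities': array([-1.06527927e-03, -2.41773778e-03, -4.32751668e-03, -1.09145437e-04,
        8.93079425e-05, -5.36052972e-04]), 'tau': array([-1.27207986e-04, -4.16408122e+01, -2.77644932e+01, -1.05375540e-05,
        4.00219506e-03, -6.86655298e-06]), 'position': array([ 0.18259158, -0.59695093,  0.23015812]), 'tool_rot': array([-1.05297528e-03,  9.89011109e-01,  1.47837450e-01, -7.84867132e-05]), 'wrist_force': array([-0.36202611, -0.16851926, -0.5697856 ]), 'ft_torque': array([ 0.0032669 , -0.03172007, -0.0480564 ]), 'finger_force': 0.0, 'gripper_width': 0.08546410242894104}
```

View pics/top0.png

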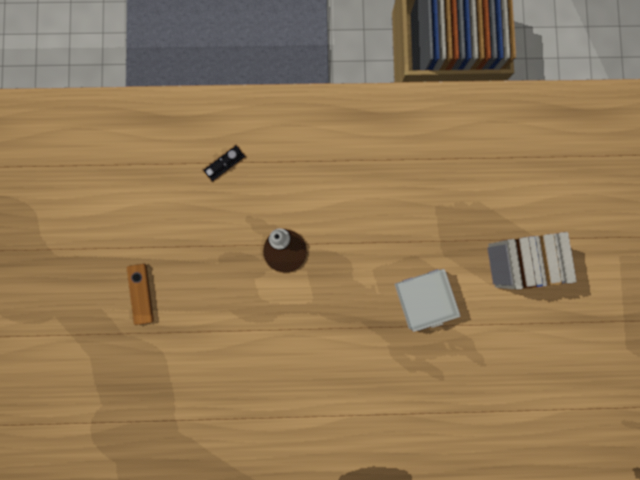

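View pics/scene0.png

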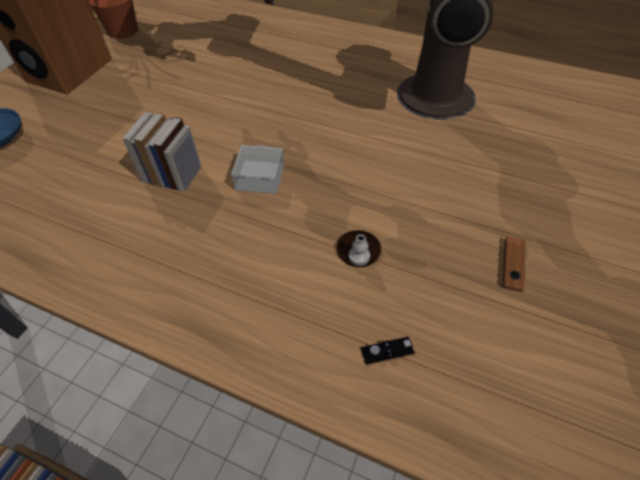

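The top view shows the coaster at about (286,251). The vase is on its far side, with the lip near (280,237). The gauge is at (225,163), the remote at (140,294) and the box at (428,300).

Run:
```python
from h import *
for n,(u,v) in(("top",(286,250)),("scene",(359,248))):
    c=dict(np.load("/tmp/%s.npz"%n));W=world(c);f=c["frame"].astype(int)
    m=np.zeros((480,640),bool);m[v-30:v+30,u-30:u+30]=1
    dark=m&(f.sum(-1)<150);P=W[dark];P=P[abs(P[:,2]-.008)<.006]
    h=cv2.convexHull((P[:,:2]*1e4).astype(np.float32));
    print(n,"coaster",cv2.minEnclosingCircle(h),np.median(P[:,2]),len(P), P[:,:2].min(0),P[:,:2].max(0))
    wh=m&(f.min(-1)>75)&(f.max(-1)-f.min(-1)<40);Q=W[wh]
    for a,b in((.01,.022),(.022,.04),(.04,.06),(.06,.08)):
        q=Q[(Q[:,2]>a)&(Q[:,2]<b)];
        if len(q):print(a,len(q),q.mean(0).round(4),q.min(0).round(4),q.max(0).round(4))
c=dict(np.load("/tmp/top.npz"));W=world(c)
for u,v in((225,163),(140,300),(428,300),(405,325)):print(W[v,u].round(3))
K=c["camera_matrix"];print(K[0,0],cv2.Rodrigues(c["rvec"])[0].T@-c["tvec"].ravel())
```

```text
top coaster ((5843.9716796875, -106.39496612548828), 451.2793884277344) 0.008106385238797845 1063 [ 0.54178138 -0.05556351] [0.62696363 0.03395364]
0.01 103 [ 0.6068 -0.0038  0.0195] [ 0.5902 -0.0186  0.0101] [0.6303 0.0218 0.022 ]
0.022 24 [ 0.6033 -0.0008  0.0233] [ 0.5921 -0.0146  0.0223] [0.6302 0.021  0.0256]
0.04 102 [6.095e-01 3.000e-04 5.570e-02] [ 0.5963 -0.0144  0.0472] [0.6255 0.0164 0.0599]
0.06 65 [ 0.6097 -0.      0.0705] [ 0.6002 -0.0094  0.06  ] [0.6205 0.011  0.0778]
scene coaster ((5883.1572265625, -93.20172882080078), 483.02667236328125) 0.007074760233385357 751 [ 0.54253795 -0.05357467] [0.63382579 0.03827286]
0.01 142 [0.6206 0.0068 0.0187] [ 0.5965 -0.0168  0.0115] [0.6327 0.0232 0.022 ]
0.022 68 [0.6185 0.0048 0.0246] [ 0.6045 -0.0125  0.022 ] [0.63   0.0184 0.0306]
0.04 107 [0.62   0.0069 0.0541] [ 0.6023 -0.0092  0.0428] [0.6287 0.0182 0.06  ]
0.06 69 [0.6154 0.0036 0.0671] [ 0.6045 -0.0055  0.06  ] [0.6226 0.0117 0.0766]
[0.775 0.114 0.014]
[0.489 0.291 0.015]
[ 0.476 -0.302  0.054]
[ 0.422 -0.262  0.002]
503.32678320840836 [ 0.5308857  -0.08977423  1.07736194]
```

Request:
servo_tool:
  moves:
    - [2.4, 3.1, 0, 0, 0, 0.115]
    - [2.4, 3.1, 0, 0, 0, 0]
    - [2.4, 3.1, 0, 0, 0, 0]
    - [2.4, 3.1, 0, 0, 0, 0]
    - [2.4, 3.1, 0, 0, 0, 0]
    - [2.4, 3.1, 0, 0, 0, 0]
    - [2.4, 3.1, 0, 0, 0, 0]
    - [2.4, 3.1, 0, 0, 0, 0]
  fingers: 0.24

```text
time_s: 0.77
position: [0.3753, -0.3478, 0.2309]
tool_rot: [-0.0, 0.979, 0.204, -0.0]
wrist_force: [0.9, -0.9, -0.3]
gripper_width: 0.0208
finger_force: 0.0
```

Request:
servo_tool:
  moves:
    - [2.4, 3.1, 0, 0, 0, 0]
    - [2.4, 3.1, 0, 0, 0, 0]
    - [2.4, 3.1, 0, 0, 0, 0]
    - [2.4, 3.1, 0, 0, 0, 0]
    - [2.4, 3.1, 0, 0, 0, 0]
    - [2.4, 3.1, 0, 0, 0, 0]
    - [2.4, 3.1, 0, 0, 0, 0]
    - [2.4, 3.1, 0, 0, 0, 0]

```text
time_s: 1.43
position: [0.5673, -0.0998, 0.2308]
tool_rot: [-0.0, 0.979, 0.205, -0.0]
wrist_force: [0.9, -0.5, 0.0]
gripper_width: 0.0203
finger_force: 0.0
```

Request:
servo_tool:
  moves:
    - [2.4, 3.1, 0, 0, 0, 0]
    - [2.4, 3.1, 0, 0, 0, 0]
    - [2.4, 3.1, 0, 0, 0, 0]
    - [2.4, 3.1, 0, 0, 0, 0]
    - [0, 0, 0, 0, 0, 0]
    - [0, 0, 0, 0, 0, 0]
    - [0, 0, 0, 0, 0, 0]
    - [0, 0, 0, 0, 0, 0]

```text
time_s: 2.1
position: [0.6618, 0.0213, 0.2307]
tool_rot: [0.0, 0.979, 0.204, -0.001]
wrist_force: [0.1, -0.7, -0.1]
gripper_width: 0.0205
finger_force: 0.0
```

```bash
cat >> h.py <<'E'
def wrist():
    from scipy.spatial.transform import Rotation as Ro
    s=get_state();c=optics.camera("wrist");K=np.array(c["camera_matrix"]);H=np.array(c["hand_eye"])
    q=s["tool_rot"];R=Ro.from_quat([q[1],q[2],q[3],q[0]]).as_matrix()
    v,u=np.mgrid[:480,:640];z=c["range_z"]
    P=np.stack([(u-K[0,2])/K[0,0]*z,(v-K[1,2])/K[1,1]*z,z],-1)
    return c,(P@H[:3,:3].T+H[:3,3])@R.T+s["position"]
E
python3 - <<'E'
from h import *
c,W=wrist();np.savez("/tmp/w.npz",W=W,**c)
cv2.imwrite("pics/w1.png",c["frame"][:,:,::-1]);print(c["hand_eye"],c["camera_matrix"])
E
```

```text
[[ 1.74091715e-05 -9.48741899e-01 -3.16051908e-01  8.10527800e-02]
 [ 9.99999997e-01  3.97590944e-05 -6.42677573e-05 -4.80722044e-04]
 [ 7.35394517e-05 -3.16051906e-01  9.48741897e-01 -1.43767336e-01]
 [ 0.00000000e+00  0.00000000e+00  0.00000000e+00  1.00000000e+00]] [[412.93391698   0.         317.35896362]
 [  0.         412.93391698 242.5033803 ]
 [  0.           0.           1.        ]]
```

View pics/w1.png

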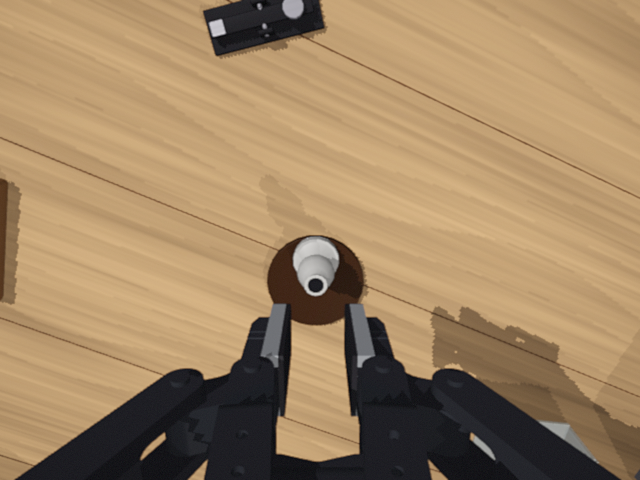

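The wrist view shows the coaster ellipse around (316,280), with the vase on its far side: foot at about (316,258), lip at (316,285). The fingers are below them.

```bash
cat >> h.py <<'E'
def meas(c,W,box):
    f=c["frame"].astype(int);m=np.zeros((480,640),bool);m[box[1]:box[3],box[0]:box[2]]=1
    P=W[m&(abs(W[:,:,2]-.008)<.003)&(f.sum(-1)<200)]
    print("coaster",(np.array(cv2.minEnclosingCircle(cv2.convexHull((P[:,:2]*1e3).astype(np.float32)))[0])).round(1),P.min(0).round(4),P.max(0).round(4),len(P))
    wh=m&(f.max(-1)-f.min(-1)<45)&(f.min(-1)>70)
    for a,b,r in((.012,.0195,.021),(.044,.056,.016),(.068,.080,.009)):
        q=W[wh&(W[:,:,2]>a)&(W[:,:,2]<b)]
        if len(q)>5:
            from scipy.optimize import least_squares
            x=least_squares(lambda p:np.hypot(q[:,0]-p[0],q[:,1]-p[1])-r,q[:,:2].mean(0),loss="soft_l1",f_scale=.001).x
            print(a,len(q),"fit",(x*1e3).round(1),"mean",(q.mean(0)*1e3).round(1),(q.min(0)*1e3).round(1),(q.max(0)*1e3).round(1))
E
python3 - <<'E'
from h import *
c=dict(np.load("/tmp/w.npz"));meas(c,c["W"],(255,225,380,300))
W=c["W"];q=W[235:330,262:370].reshape(-1,3);q=q[(q[:,2]>.0045)&(q[:,2]<.09)];print("all",cv2.minEnclosingCircle((q[:,:2]*1e3).astype(np.float32)))
E
```

```text
coaster [586.9  -8.6] [ 0.553  -0.0545  0.0052] [0.6327 0.0375 0.011 ] 3009
0.012 89 fit [610.8   1.3] mean [626.4   9.1  16.2] [607.3 -13.8  12.6] [632.   22.4  19.5]
0.044 220 fit [610.2   1. ] mean [620.5   6.   52.6] [600.9 -13.7  46. ] [627.   17.3  56. ]
0.068 215 fit [610.9   1.5] mean [611.4   1.5  75.2] [602.3  -7.3  68.7] [619.8  10.5  77.4]
all ((586.5614624023438, -9.307005882263184), 47.900596618652344)
```

Request:
servo_tool:
  moves:
    - [0, 0.2, -4, 0, 0, 0]
    - [0, 0, -4, 0, 0, 0]
    - [0, 0, -4, 0, 0, 0]
    - [0, 0, -4, 0, 0, 0]
    - [0, 0, -3, 0, 0, 0]
    - [0, 0, -1.6, 0, 0, 0]
    - [0, 0, -1, 0, 0, 0]
    - [0, 0, 0, 0, 0, 0]

```text
time_s: 2.82
position: [0.6602, 0.0231, 0.0127]
tool_rot: [-0.001, 0.979, 0.204, -0.002]
wrist_force: [0.1, -0.5, 0.9]
gripper_width: 0.0203
finger_force: 0.0
```

Run:
```python
from h import *
c,W=wrist();print(get_state()["position"]);cv2.imwrite("pics/w2.png",c["frame"][:,:,::-1])
m=W[300:420,200:440];f=c["frame"][300:420,200:440]
c=optics.camera("scene");cv2.imwrite("pics/s2.png",cv2.resize(c["frame"][170:320,270:450,::-1],None,fx=4,fy=4))
```

```text
[0.66193793 0.0233057  0.01476223]
```

View pics/w2.png

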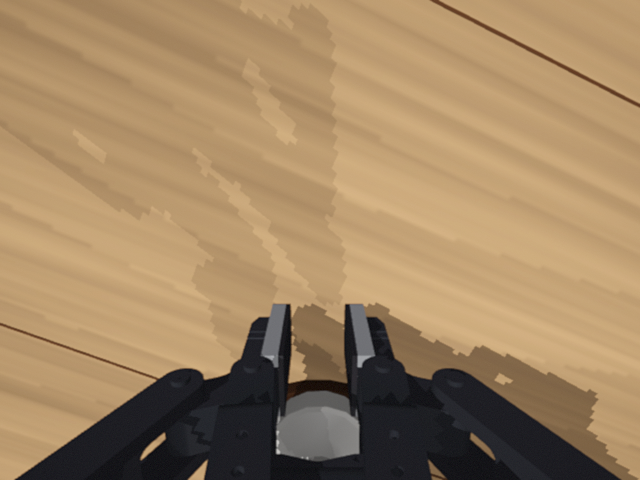

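View pics/s2.png

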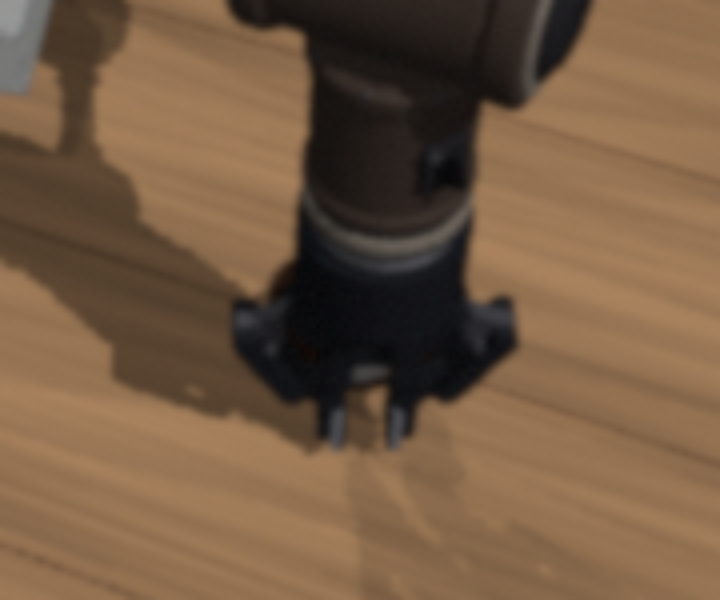

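The vase shows through the finger gap at about (318,430), centred between the fingers. The scene camera's view of it is blocked by the gripper. I'll approach along the line to the coaster's centre.

Request:
servo_tool:
  moves:
    - [-0.33, -0.145, 0, 0, 0, 0]
    - [-0.33, -0.145, 0, 0, 0, 0]
    - [-0.33, -0.145, 0, 0, 0, 0]
    - [-0.33, -0.145, 0, 0, 0, 0]
    - [-0.33, -0.145, 0, 0, 0, 0]
    - [-0.2, -0.09, 0, 0, 0, 0]
    - [0, 0, 0, 0, 0, 0]
    - [0, 0, 0, 0, 0, 0]

```text
time_s: 3.58
position: [0.6441, 0.0161, 0.0153]
tool_rot: [-0.0, 0.979, 0.204, -0.0]
wrist_force: [0.6, -0.4, -0.0]
gripper_width: 0.0204
finger_force: 0.0
```

Request:
servo_tool:
  moves:
    - [-0.14, -0.06, 0, 0, 0, 0]
    - [-0.14, -0.06, 0, 0, 0, 0]
    - [-0.14, -0.06, 0, 0, 0, 0]
    - [-0.14, -0.06, 0, 0, 0, 0]
    - [-0.14, -0.06, 0, 0, 0, 0]
    - [-0.14, -0.06, 0, 0, 0, 0]
    - [-0.14, -0.06, 0, 0, 0, 0]
    - [-0.14, -0.06, 0, 0, 0, 0]

```text
time_s: 4.25
position: [0.633, 0.0113, 0.0153]
tool_rot: [-0.0, 0.979, 0.204, 0.0]
wrist_force: [-0.2, -0.5, -0.5]
gripper_width: 0.0201
finger_force: 0.2
```

Run:
```python
from h import *
c,W=wrist();print(get_state()["position"]);cv2.imwrite("pics/w3.png",c["frame"][240:,160:480,::-1])
meas(c,W,(285,330,350,480))
c=optics.camera("top");meas(c,world(c),(250,210,325,290));cv2.imwrite("pics/t3.png",cv2.resize(c["frame"][200:300,230:340,::-1],None,fx=5,fy=5))
```

```text
[0.63260738 0.01124691 0.01522451]
coaster [624.    7.9] [ 0.6171 -0.003   0.0078] [0.6315 0.0187 0.011 ] 499
0.012 501 fit [ 6.058e+02 -1.000e-01] mean [624.3   7.9  16. ] [618.   -2.4  12. ] [627.5  16.9  19.5]
0.044 1668 fit [ 6.052e+02 -3.000e-01] mean [618.7   5.8  51.4] [610.6  -5.2  44. ] [627.9  17.5  56. ]
coaster [585.  -10.1] [ 0.5398 -0.0555  0.005 ] [0.6263 0.0337 0.011 ] 614
0.012 8 fit [6.082e+02 1.000e-01] mean [597.2  11.5  18.2] [590.5 -20.4  16.1] [606.8  19.8  19.4]
```

View pics/w3.png

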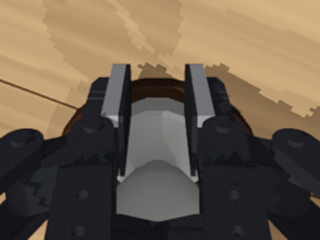

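The vase has started to move, upright and seated between the finger edges. About 21 mm remains.

Request:
servo_tool:
  moves:
    - [-0.14, -0.065, 0, 0, 0, 0]
    - [-0.14, -0.065, 0, 0, 0, 0]
    - [-0.14, -0.065, 0, 0, 0, 0]
    - [-0.14, -0.065, 0, 0, 0, 0]
    - [-0.14, -0.065, 0, 0, 0, 0]
    - [-0.14, -0.065, 0, 0, 0, 0]
    - [-0.14, -0.065, 0, 0, 0, 0]
    - [-0.14, -0.065, 0, 0, 0, 0]

```text
time_s: 5.02
position: [0.6217, 0.0061, 0.0153]
tool_rot: [-0.0, 0.979, 0.204, 0.0]
wrist_force: [0.2, -0.1, 0.5]
gripper_width: 0.0205
finger_force: 0.2
```

Request:
servo_tool:
  moves:
    - [-0.14, -0.065, 0, 0, 0, 0]
    - [-0.14, -0.065, 0, 0, 0, 0]
    - [-0.14, -0.065, 0, 0, 0, 0]
    - [-0.1, -0.05, 0, 0, 0, 0]
    - [0, 0, 0, 0, 0, 0]
    - [0, 0, 0, 0, 0, 0]
    - [0, 0, 0, 0, 0, 0]
    - [0, 0, 0, 0, 0, 0]

```text
time_s: 5.68
position: [0.6166, 0.0037, 0.0152]
tool_rot: [-0.0, 0.979, 0.204, -0.0]
wrist_force: [0.0, -0.4, -0.2]
gripper_width: 0.0207
finger_force: 0.0
```

Run:
```python
from h import *
c,W=wrist();print(get_state()["position"])
meas(c,W,(285,330,350,480))
```

```text
[0.61662596 0.00371128 0.01525172]
coaster [6.076e+02 2.000e-01] [ 0.6006 -0.0107  0.0076] [0.6142 0.0111 0.0108] 530
0.012 509 fit [588.9  -7.7] mean [6.074e+02 3.000e-01 1.600e+01] [601.  -10.2  12.1] [610.7   9.1  19.5]
0.044 1686 fit [588.5  -8.1] mean [602.   -1.9  51.4] [593.8 -13.4  44. ] [611.7   9.9  56. ]
```

2 mm more, then back off and up.

Request:
servo_tool:
  moves:
    - [-0.1, -0.05, 0, 0, 0, 0]
    - [-0.09, -0.05, 0, 0, 0, 0]
    - [0, 0, 0, 0, 0, 0]
    - [0, 0, 0, 0, 0, 0]
    - [0.2, 0.09, 0, 0, 0, 0]
    - [0.5, 0.22, 0, 0, 0, 0]
    - [1.2, 0.52, 0, 0, 0, 0]
    - [2.5, 1.1, 0, 0, 0, 0]

```text
time_s: 6.4
position: [0.6564, 0.0214, 0.0143]
tool_rot: [-0.0, 0.979, 0.204, -0.002]
wrist_force: [0.3, -0.2, 0.0]
gripper_width: 0.0206
finger_force: 0.0
```

Request:
servo_tool:
  moves:
    - [0, 0, 2, 0, 0, 0]
    - [0, 0, 4, 0, 0, 0]
    - [0, 0, 4, 0, 0, 0]
    - [0, 0, 4, 0, 0, 0]
    - [0, 0, 4, 0, 0, 0]
    - [0, 0, 3, 0, 0, 0]
    - [0, 0, 0, 0, 0, 0]
    - [0, 0, 0, 0, 0, 0]

```text
time_s: 7.07
position: [0.6611, 0.0222, 0.229]
tool_rot: [0.001, 0.979, 0.205, 0.003]
wrist_force: [1.2, -0.6, -1.0]
gripper_width: 0.0207
finger_force: 0.0
```

Run:
```python
from h import *
c,W=wrist();print(get_state()["position"])
cv2.imwrite("pics/w4.png",c["frame"][:,:,::-1]);meas(c,W,(255,225,380,305))
q=W[235:330,262:370].reshape(-1,3);q=q[(q[:,2]>.0045)&(q[:,2]<.09)];print("all",cv2.minEnclosingCircle((q[:,:2]*1e3).astype(np.float32)))
```

```text
[0.65923182 0.02217369 0.2260897 ]
coaster [587.   -8.4] [ 0.5522 -0.0544  0.0051] [0.6324 0.0376 0.011 ] 3744
0.012 110 fit [587.2  -8.9] mean [602.7  -1.4  16.1] [582.5 -29.1  12.1] [608.6  11.9  19.5]
0.044 225 fit [586.7  -9.1] mean [597.8  -4.2  52.2] [580.2 -23.4  46.4] [603.6   7.1  56. ]
all ((585.973388671875, -9.052847862243652), 47.171260833740234)
```

View pics/w4.png

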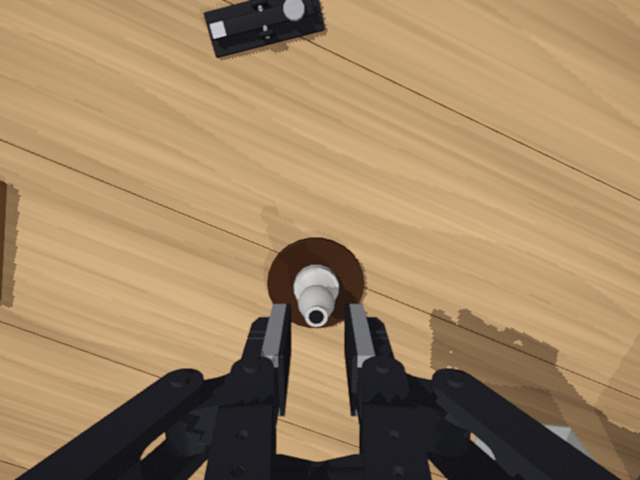

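The vase stands upright, with its foot at about (316,285), in the middle of the coaster at about (316,282). The measured offset is under 1 mm.

```bash
python3 -c "
from station import bot;print(bot.hand_in())"
```

```text
the job is handed in; nothing more can be done
None
```

The job is handed in (no verdict was returned): the vase stands upright, within about 1 mm of the coaster's centre by the last wrist-camera measurement, with the gripper clear of everything.

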